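Shut down the router table

TASK

Shut down the router table: first put every wood offcut that lies on it into the open pine box right beside the table. When the table is clear, crank the red wheel clockwise by its black handle until the blue cutter has sunk fully below the table top, right down to its stop. Hang the yellow push block by its hand hole on the peg of the hook stand, at any time, and leave the slat and the glue bottle behind the table where they are.

Things in the scene. Friction and masses are not known exactly. Their poses are not given: they have to be found in the camera images.
- router_table: low grey router table, fixed to the bench, 280 mm (x) by 380 mm (y), top 40 mm above the bench; origin at the centre of its underside. The offcuts lie on it. The cutter stands at (0, +62) mm of its frame, the red lift wheel's axis at (+70, -130) mm
- lift_wheel (a joint): red handwheel, 110 mm across, lying flat on the router table (vertical axis, turns freely with little friction, stays where left). Radians; 0 = cutter fully lowered, at the stop; it falls as the wheel is turned clockwise seen from above, which lowers the cutter by 2.2 mm a radian (13.8 mm a turn). The cutter is 6 mm below the table top at 0
- handle_mid (a point): the wheel's upright black handle, 22 mm thick, which spins freely on its own pin 42 mm from the wheel's axis; this point is on its centreline at the height to grip, 94 mm above the bench; the handle reaches from 69 to 117 mm above the bench and the red rim below it is at 65 mm
- cutter_top (a point): centre of the top of the blue cutter (28 mm across), which rises through a 44 mm opening in the table; below 40 mm above the bench it is sunk in the table
- pine_box: open pine box for scraps with a few turned pegs on its floor, fixed, standing right beside the router table at its left or right (another like it stands farther off at the back right: not meant), 200 x 173 mm outside, rim 108 mm above the bench, inner floor 7 mm; origin at the centre of its underside
- hook_stand: dark steel stand, fixed, with a level round peg 10 mm thick whose axis is 140 mm above the bench. It points along the stand's -x; origin on the bench under the place where the push block should hang. The post stands at x = +72 mm (16 mm thick, up to 146 mm high); the peg ends at x = -36 mm and then turns up, its tip at x = -55 mm reaching 159 mm above the bench
- peg_seat (a point): point on the peg's axis straight above the stand's origin, 140 mm above the bench; x axis runs along the peg from tip to post
- push_block: yellow push block, 0.2 kg, standing on its sole: sole 130 (x) x 64 (y) x 14 mm, upright handle plate 100 mm long, 18 mm thick (y), up to 106 mm high, with a rectangular hand hole through it along y, 56 mm wide, from 27 to 70 mm above the sole's underside; the bar above the hole is 36 mm high. Origin at the centre of the sole's underside
- block_hole (a point): centre of the push block's hand hole, 48 mm above its sole's underside; axes as the block (y through the hole)
- block_grip (a point): point in the top bar of the push block, 95 mm above the sole's underside and 11 mm below its top
- offcut_rebate: wood offcut, may be absent: pale wood strip 90 x 36 x 24 mm with a step along it (upper half only 20 mm wide, on the +y side). Origin under its middle, on its underside; x lies along it, so grip it across y
- offcut_tenon: wood offcut, may be absent: dark wood block with a tenon: block 60 x 40 x 26 mm (its middle 12 mm to +x of the origin), tenon 26 wide and 12 high, whole length 85 mm. Origin under its middle, on its underside; x lies along it, so grip it across y
- offcut_ply: wood offcut, may be absent: plywood piece 80 x 46 mm, 18 mm high, 28 mm high over the last 30 mm at its +x end. Origin under its middle, on its underside; x lies along it, so grip it across y
- offcut_moulding: wood offcut, may be absent: mid-brown half-round moulding, 94 x 32 mm, 22 mm high, 10 mm high at its edges. Origin under its middle, on its underside; x lies along it, so grip it across y
- offcut_pointed: wood offcut, may be absent: pale wood block 38 mm wide, 22 mm high, with a mitred (pointed) +x end, 81 mm long over all, from 41 mm behind to 40 mm ahead of the origin. Origin under its middle, on its underside; x lies along it, so grip it across y
- slat_1: finished wooden slat 199 x 36 x 6 mm, lying behind the router table; bystander; origin at the centre of its underside
- glue_bottle: yellow glue bottle with red nozzle, 38 mm across, 123 mm high; bystander; origin at the centre of its underside
Mind the look-alikes: they are no part of the job. What is shaped like the offcut_tenon but pink is not meant.

How it is judged:
By the outcome, as a careful person would: the job done as asked, in the order asked, and still so for the second after the job is handed in, with the robot touching nothing.
Of offcut_rebate, offcut_tenon, offcut_ply, offcut_moulding, offcut_pointed only 3 to 5 are there at a start; the rules pass over those that are not, and their reading is None.
At some moment in a run one of offcut_rebate, offcut_tenon, offcut_ply, offcut_moulding, offcut_pointed may be knocked a few centimetres aside while the robot is not near it.
It also fails if it takes over 200 s, if anything falls off the work surface, if the arm or the gripper's body presses on something with over 40 N, if the wrist force passes 120 N, or if a joint passes its speed limit or range.

ROBOT

A 6-joint arm with a two-finger parallel gripper is mounted at the origin on a cart in front of the work surface, level with it; the furniture and walls round the work are solid. World frame = base frame: x ahead of the robot, y to its left, z up, the work surface at z = 0. Lengths are in m, angles in degrees, forces in N, time in s.
With the tool pointing down it reaches from about 0.4 to 0.825 m from the base axis. Payload 7 kg.
Tool frame: the origin (TCP) lies between the finger pads; the fingertips stand 17 mm ahead of it and the grasp point (between the pads) lies 2 mm behind it; z points along the fingers, y is the line along which they close (so a half turn about z gives the same grasp; the last joint's range is limited). The gripper opens to 88 mm and grips with 3 to 60 N. Pads are 19 mm wide; open, the fingers measure 130 mm over their backs; the gripper's body (78 mm by 193 mm) begins 47 mm behind the grasp point.
Start: joints at [-51.56, 20.546, 0.682, 0, -70.136, -16.507], TCP at [0.252, -0.626, 0.244] pointing down, gripper open.
Joint ranges: [-176.03, 176.03], [-82.01, 121.73], [-58.28, 71.71], [-173.87, 95.51], [-174.79, -0.11], [-173.66, 173.66]. Speed limits (degrees/s): [136.94, 136.94, 172.46, 180, 180, 180].

INTERFACE

Orientations are given as a 3x3 rotation matrix whose columns are the frame's x, y, z axes.
In Python, from station import robot, cams gives the robot as it stands. Calls block until the motion is done:
- robot.movep(position, orientation): joint-space move of the TCP to a pose.
- robot.move_linear(position, attitude=None, speed=0.15, contact_N=None): straight line of the TCP; attitude=None keeps the orientation; speed is the mean speed in m/s. With contact_N (N) it stops when the force on the tool has changed by that much, and returns True; else False.
- robot.movej(angles): joint-space move.
- robot.command_gripper(opening, force=None): finger opening in m; force is the grip in N (None keeps the last); returns when the fingers have stopped.
- robot.pause(seconds).
- robot.solve_ik(position, orientation): joint angles nearest the present ones, or None.
- robot.get_obs(): the state.
- cams.capture(name): name is "side" or "top"; returns a dict with "pixels" (384x512x3 uint8, red, green, blue), "K" (3x3 intrinsics, pixels), "rvec" (rotation vector, rad) and "tvec" (3), from world to camera coordinates, as OpenCV has them. Camera axes: x right, y down, z forward; pixel columns grow to the right and rows downward; lengths in m; the calibration is good to about 2 mm. A picture is of the moment at which its call begins. There is no depth.
A pose or a line that the arm cannot do raises robot.IKError and nothing moves.
- robot.hand_in(): hands the job in; it is judged then, once.
The state is a dict: "time_s": time; "q": joint angles; "qvel": joint speeds; "tau": joint torques, N m; "tool_pos": TCP position; "orientation": TCP orientation; "force": force on the tool from outside, world axes, zero at the start; "wrist_torque": the same for the moment, N m; "opening": finger opening in m; "grip_force": force on a finger pad.
Only numpy, scipy, OpenCV 4.12 (cv2) and the standard library are available. Lean on these libraries where they do the work, as an engineer would, in place of code of your own. Each camera call takes 0.05 s, during which the arm holds its last target. There are 200 camera calls.

## Working session

There is one attempt and no reset: what is moved stays moved. The work goes in short steps, each a Python script; the robot and the scene stay as the last script left them, time stands still between calls to the robot, and variables do not carry over. Pictures are saved under pics/ and viewed, at most 14 in all, crops included, and the job is handed in when it is done.

```bash
mkdir -p pics; ls; python3 - <<'E'
from station import robot,cams
import cv2,numpy as np
for n in("top","side"):
    c=cams.capture(n); cv2.imwrite(f"pics/{n}0.png",cv2.resize(c["pixels"][:,:,::-1],(800,600),interpolation=cv2.INTER_CUBIC))
    R=cv2.Rodrigues(np.array(c["rvec"]))[0]; print(n,c["K"],-R.T@np.array(c["tvec"]).ravel(),R)
o=robot.get_obs();print(o["tool_pos"],o["orientation"],o["opening"],o["time_s"])
E
```

```text
pics
top [[447.91571349   0.         264.61876097]
 [  0.         447.91571349 189.24275539]
 [  0.           0.           1.        ]] [ 0.21973453 -0.00295491  1.72331482] [[ 1.55636200e-03 -9.99998747e-01  2.90924248e-04]
 [-9.74281693e-01 -1.58189034e-03 -2.25327939e-01]
 [ 2.25328117e-01  6.72496731e-05 -9.74282934e-01]]
side [[373.39417836   0.         258.61231905]
 [  0.         373.39417836 192.09196584]
 [  0.           0.           1.        ]] [0.35895023 0.82006976 0.8649002 ] [[-0.95516496 -0.29603834  0.00460389]
 [-0.19839814  0.62843275 -0.75213726]
 [ 0.21976823 -0.71932856 -0.6589904 ]]
[ 0.25196198 -0.6257782   0.24271262] [[-9.27672782e-01 -3.73393568e-01 -6.72866292e-04]
 [-3.73394156e-01  9.27671802e-01  1.35375817e-03]
 [ 1.18714493e-04  1.50708894e-03 -9.99998857e-01]] 0.08756759266800856 0.1
```

View pics/top0.png

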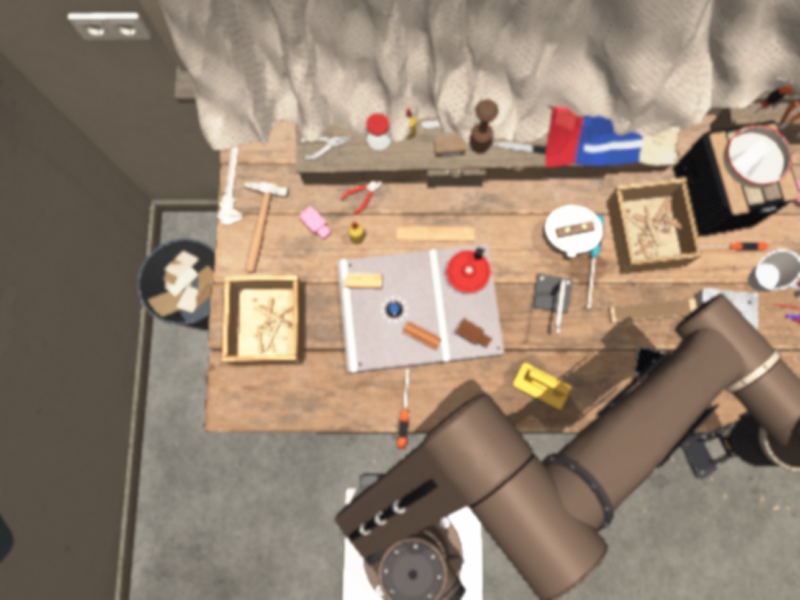

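View pics/side0.png

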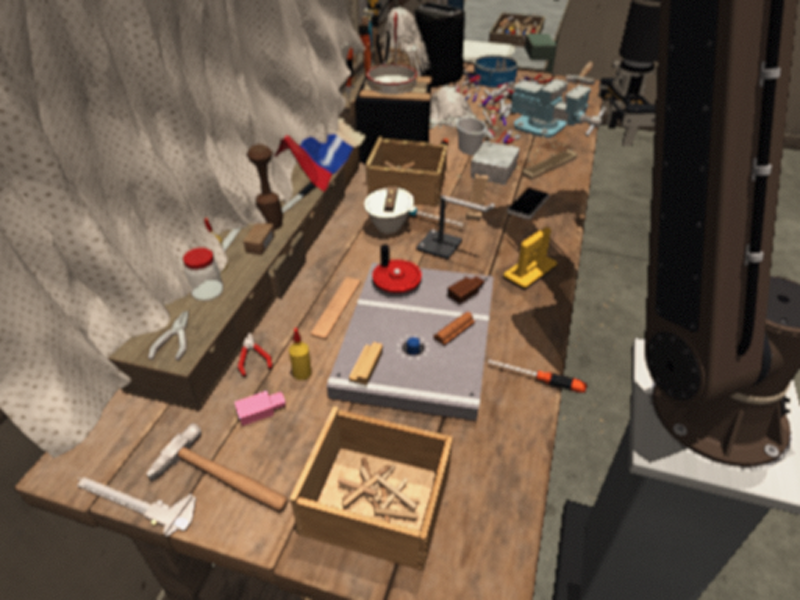

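The top view (800x600) shows:
- **Pale strip:** (364,280).
- **Brown moulding:** (421,335).
- **Dark tenon block:** (473,333).
- **Pink look-alike, off the table:** (315,221), not meant.
- **Cutter:** (394,310).
- **Wheel:** (469,270), with its handle at (479,254).
- **Near box:** (262,318), chosen. The far one at (655,223) is not meant.
- **Push block:** (541,384).
- **Hook stand:** (552,292).

Next, a close crop to check these choices.

```bash
cat > h.py <<'E'
from station import robot,cams
import cv2,numpy as np
def cap(n):
    c=cams.capture(n); c["R"]=cv2.Rodrigues(np.array(c["rvec"]))[0]; c["t"]=np.array(c["tvec"]).ravel(); return c
def w(c,px,z):
    "pixels (native) -> world xy at height z"
    px=np.atleast_2d(px).astype(float); d=np.c_[px,np.ones(len(px))]@np.linalg.inv(c["K"]).T@c["R"]
    o=-c["R"].T@c["t"]; return (o+d*((z-o[2])/d[:,2:]))[:,:2]
def proj(c,P): return cv2.projectPoints(np.atleast_2d(np.array(P,float)),np.array(c["rvec"]),np.array(c["tvec"]),c["K"],None)[0][:,0]
def crop(c,x0,y0,wd,ht,s,fn):
    im=cv2.resize(c["pixels"][y0:y0+ht,x0:x0+wd,::-1],None,fx=s,fy=s,interpolation=cv2.INTER_CUBIC); cv2.imwrite(fn,im)
E
python3 - <<'E'
from h import *
crop(cap("top"),211,152,160,112,5,"pics/top1.png")
crop(cap("side"),200,115,160,120,5,"pics/side1.png")
E
```

```text
(no output)
```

View pics/top1.png

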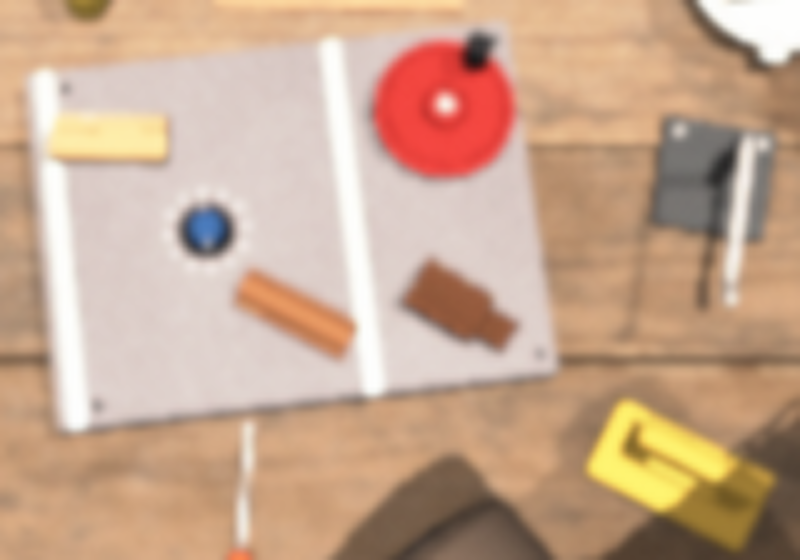

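View pics/side1.png

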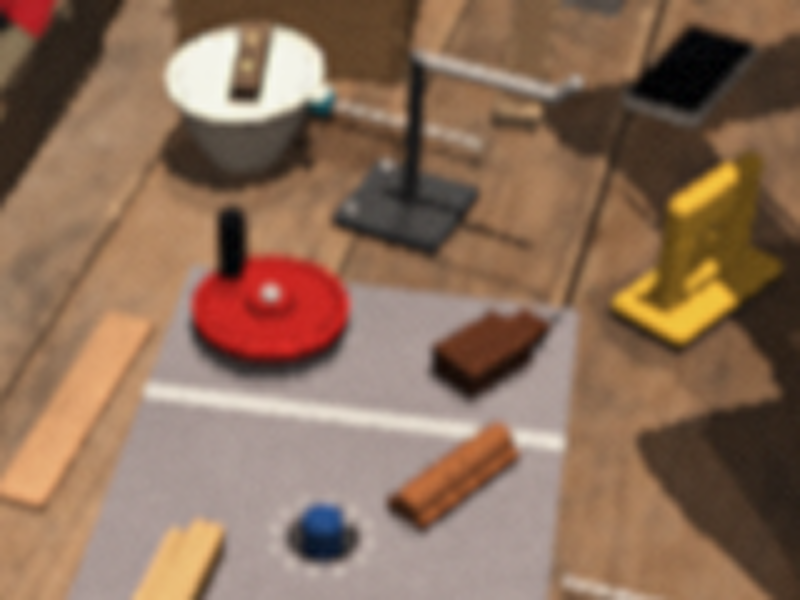

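The close crops confirm the choice: the dark tenon block at (460,305), the moulding at (297,313) and the stepped pale rebate strip at (110,138) in top1. The handle top is at (478,50), the stand's peg runs from (745,140) to (730,300), and the push block is at (680,472). I will fit poses from these corners.

```bash
cat > fit.py <<'E'
from h import *
from scipy.optimize import least_squares
def fit(cams_,obs,g):
    "obs: (cam,(native px),(model pt world-z)) ; g=(x,y,yawdeg)"
    def r(p):
        a=p[2];e=[]
        for c,px,m in obs:
            P=[p[0]+np.cos(a)*m[0]-np.sin(a)*m[1],p[1]+np.sin(a)*m[0]+np.cos(a)*m[1],m[2]]
            e+=list(proj(cams_[c],P)[0]-px)
        return e
    s=least_squares(r,[g[0],g[1],np.radians(g[2])]); return s.x[0],s.x[1],np.degrees(s.x[2]),np.abs(s.fun).max()
T=lambda u,v:np.array([211+(u+.5)/5-.5,152+(v+.5)/5-.5])
S=lambda u,v:np.array([200+(u+.5)/5-.5,115+(v+.5)/5-.5])
E
python3 - <<'E'
from fit import *
C={n:cap(n) for n in("top","side")}
g=w(C["top"],[T(296,228),T(110,138),T(297,313),T(460,305),T(680,472),T(737,220),T(478,50),T(446,104)],.05); print(g.round(3))
t=lambda u,v,*m:("top",T(u,v),m)
s=lambda u,v,*m:("side",S(u,v),m)
np.set_printoptions(precision=4,suppress=True)
P=lambda n,*a:print(n,np.array(fit(C,*a)))
tab=[t(35,72,.14,.19,.04),t(510,25,.14,-.19,.04),t(558,372,-.14,-.19,.04),t(62,430,-.14,.19,.04),s(195,270,.14,-.19,.04),s(576,312,-.14,-.19,.04)]
P("table",tab,(*g[0],5))
P("reb",[t(55,115,.018,.045,.06),t(167,117,.018,-.045,.06),t(168,160,-.018,-.045,.05),t(50,157,-.018,.045,.05)],(*g[1],0))
P("moul",[t(253,270,.016,.047,.052),t(357,325,.016,-.047,.052),t(345,357,-.016,-.047,.048),t(237,298,-.016,.047,.048)],(*g[2],-25))
# tenon: model +x toward block end
P("ten",[t(430,260,.042,-.02,.066),t(403,302,.042,.02,.066),t(518,325,-.043,-.013,.052),t(500,350,-.043,.013,.05),s(435,352,.042,-.02,.066)][:4],(*g[3],150))
P("push",[t(625,398,.065,.032,.014)if 0 else t(625,398,-.065,-.032,.014),t(775,478,.065,-.032,.014),t(745,548,.065,.032,.012),t(588,468,-.065,.032,.012),s(612,300,-.065,-.032,.012),s(680,345,-.065,.032,.005),s(783,265,.065,.032,.014)],(*g[4],-120))
P("stand",[t(745,138,.072,0,.146),t(730,300,-.055,0,.157),s(415,60,.072,0,.146),s(578,83,-.055,0,.157),s(555,97,-.043,0,.14)],(*g[5],0))
print("handle",w(C["top"],T(478,48),.117),w(C["side"],S(232,213),.117),"hub",w(C["top"],T(446,104),.07))
q=lambda u,v:np.array([(u+.5)/1.5625-.5,(v+.5)/1.5625-.5])
print("box rim",w(C["top"],[q(224,277),q(299,277),q(299,361),q(224,361)],.108))
# cutter top: solve height by both views
A=proj
r=least_squares(lambda p:np.r_[proj(C["top"],p)[0]-T(207,229),proj(C["side"],p)[0]-S(324,513)],[.55,.03,.05]);print("cutter",r.x,r.fun)
E
```

```text
[[ 0.576 -0.023]
 [ 0.646  0.121]
 [ 0.51  -0.023]
 [ 0.516 -0.147]
 [ 0.39  -0.309]
 [ 0.582 -0.36 ]
 [ 0.717 -0.164]
 [ 0.674 -0.139]]
table [ 0.5837 -0.0177  6.4922  1.631 ]
reb [ 0.6456  0.1203 -1.4347  0.7142]
moul [  0.5103  -0.024  -28.2582   1.1427]
ten [ 0.5116 -0.1478 59.5149  0.8235]
push [   0.3843   -0.314  -134.0106   19.5038]
stand [ 0.5549 -0.3358 -8.6573  1.3348]
handle [[ 0.699 -0.158]] [[ 0.7026 -0.1554]] hub [[ 0.6684 -0.1372]]
box rim [[0.639  0.4495]
 [0.6393 0.2708]
 [0.4381 0.263 ]
 [0.4378 0.4369]]
cutter [0.5753 0.0452 0.0582] [-0.0318 -0.6064  0.4608  0.1545]
```

```bash
cat >> h.py <<'E'
def ori(th):
    a=np.radians(th); c,s=np.cos(a),np.sin(a); return np.array([[-s,c,0],[c,s,0],[0,0,-1.]])
def best(p,th):
    "tool-y direction th mod 180; wrist joint furthest from its limits"
    k=[(abs(q[5]),t) for t in(th,th+180) for q in[robot.solve_ik(p,ori(t))] if q is not None]
    return ori(min(k)[1])
def go(x,y,z,th): robot.movep([x,y,z],best([x,y,z],th))
def lin(x,y,z,v=.15,**k): return robot.move_linear([x,y,z],speed=v,**k)
def pick(x,y,th,z,op,F=25,up=.22):
    go(x,y,up,th); robot.command_gripper(op,F); hit=lin(x,y,z+.03,.3); hit=lin(x,y,z,.08,contact_N=12)
    robot.command_gripper(0,F); o=robot.get_obs(); print("hit",hit,"open",o["opening"],"grip",o["grip_force"],"z",o["tool_pos"][2])
    lin(x,y,up,.25); o=robot.get_obs(); print("lifted open",o["opening"],"t",o["time_s"])
def drop(x,y,th,z,op,up=.22):
    go(x,y,up,th); hit=lin(x,y,z,.2,contact_N=12); robot.command_gripper(op); lin(x,y,up,.3); o=robot.get_obs(); print("drop hit",hit,"t",o["time_s"])
E
python3 - <<'E'
from fit import *
C={n:cap(n) for n in("top","side")}
t=lambda u,v,*m:("top",T(u,v),m)
s=lambda u,v,*m:("side",S(u,v),m)
print("push",np.round(fit(C,[t(625,398,-.065,.032,.014),t(775,478,.065,.032,.014),t(745,548,.065,-.032,.012),t(588,468,-.065,-.032,.012),s(612,300,-.065,.032,.012),s(680,345,-.065,-.032,.005),s(783,265,.065,-.032,.014)],(.39,-.309,-118)),4))
pick(.5177,-.1375,-30.5,.060,.075)
drop(.515,.355,2,.085,.06)
c=cap("top"); crop(c,140,152,200,112,4,"pics/top2.png")
E
```

```text
push [   0.3933   -0.317  -117.9291    1.1567]
hit False open 0.03987170922793539 grip 24.97862309217453 z 0.060118123627585285
lifted open 0.03940464885757763 t 5.475
drop hit False t 9.2917
```

View pics/top2.png

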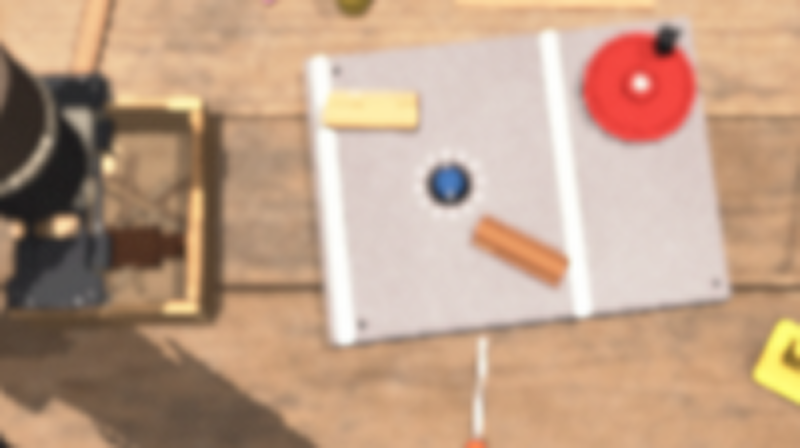

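The dark block is in the box at (145,245) in top2. The moulding (520,250) and the rebate strip (370,110) have not moved, so I pick both next.

```bash
python3 - <<'E'
from h import *
pick(.5103,-.024,-28.3,.0585,.065)
drop(.58,.357,2,.085,.055)
c=cap("top"); crop(c,211,152,160,112,5,"pics/t3.png")
print(np.abs(c["pixels"][172:188,220:248].astype(int)).mean(axis=(0,1)))
import cv2
hsv=cv2.cvtColor(c["pixels"],cv2.COLOR_RGB2HSV)[165:200,212:265]
m=((hsv[...,0]>12)&(hsv[...,0]<28)&(hsv[...,1]>70)).astype(np.uint8)
print("rebate at",w(c,[cv2.moments(m,True)["m10"]/m.sum()+212,cv2.moments(m,True)["m01"]/m.sum()+165],.056),m.sum())
E
```

```text
hit False open 0.031667272143402016 grip 24.96599704027176 z 0.05859336439674816
lifted open 0.031738404646238616 t 13.6917
drop hit False t 17.2
[235.25892857 217.04464286 183.60491071]
rebate at [[0.63688063 0.15286284]] 359
```

View pics/t3.png

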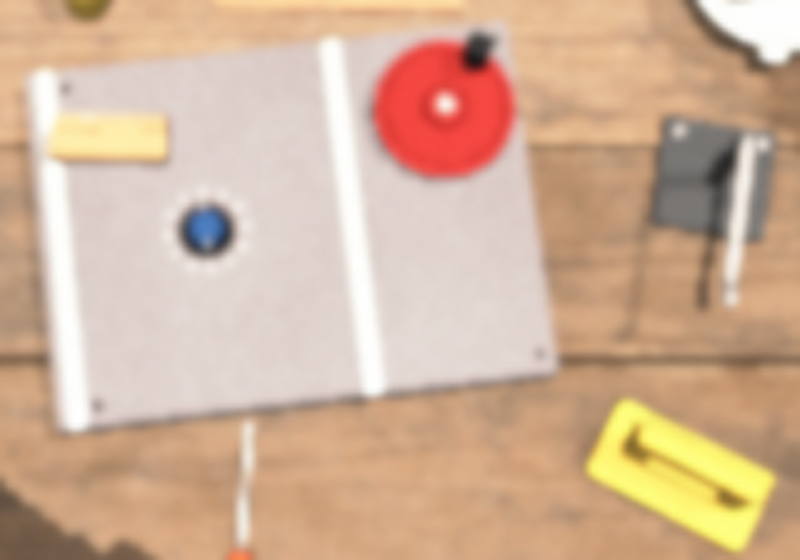

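The rebate is unmoved at (110,138); my colour mask had picked up bench wood. The push block is now fully visible at (682,473).

```bash
python3 - <<'E'
from h import *
pick(.6456,.1203,-1.4,.0590,.07)
drop(.545,.36,2,.098,.06)
# push block
pick(.3933,-.317,-27.9,.093,.06,40,.30)
c=cap("top"); crop(c,140,140,200,112,4,"pics/t4.png")
E
```

```text
hit False open 0.03584472462018102 grip 24.991987198591232 z 0.05910849292217295
lifted open 0.03543105580034958 t 21.3
drop hit False t 24.2917
hit False open 0.017864182904273253 grip 39.97357785701752 z 0.0927670550127327
lifted open 0.017751758682961756 t 29.975
```

View pics/t4.png

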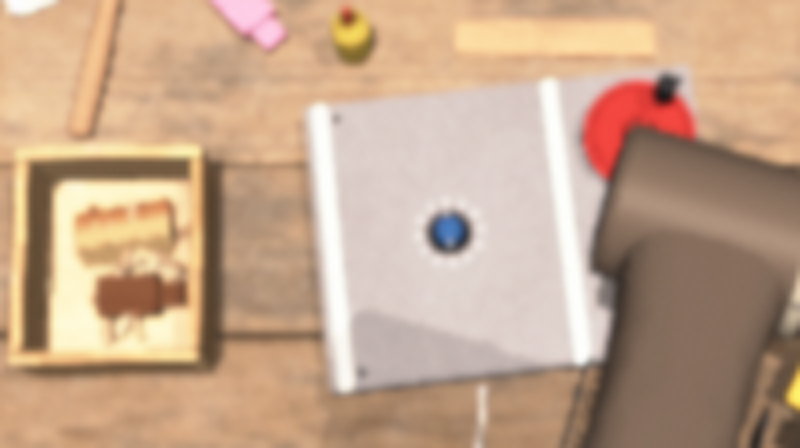

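All three offcuts lie in the box: dark at (140,295) and the other two at (125,230) in t4. The table is clear and the push block is held. Next I hang it.

```bash
python3 - <<'E'
from h import *
yaw=-8.; a=np.radians(yaw); P=lambda s:(.5549+s*np.cos(a),-.3358+s*np.sin(a))
go(*P(-.11),.30,yaw); lin(*P(-.11),.192,.15)
c=cap("side"); crop(c,270,90,120,90,6,"pics/s5.png")
E
```

```text
(no output)
```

View pics/s5.png

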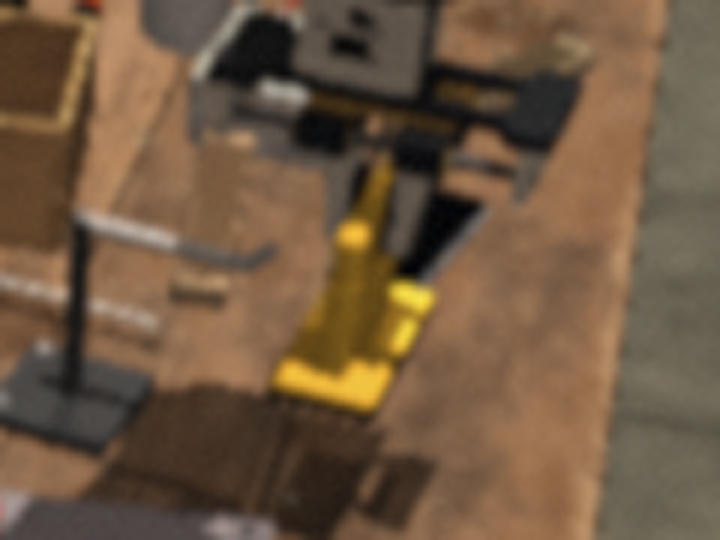

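The block hangs upright at (345,320) in s5, just off the peg tip (268,250). I slide it on with contact guarding.

```bash
python3 - <<'E'
from h import *
yaw=-8.; a=np.radians(yaw); P=lambda s:(.5549+s*np.cos(a),-.3358+s*np.sin(a))
h=lin(*P(0.),.192,.06,contact_N=5); o=robot.get_obs(); print(h,o["tool_pos"],o["force"])
if not h:
    h=lin(*P(0.),.160,.03,contact_N=4); o=robot.get_obs(); print(h,o["tool_pos"],o["force"],o["time_s"])
c=cap("side"); crop(c,250,70,120,90,6,"pics/s6.png")
E
```

```text
False [ 0.55469483 -0.33580505  0.19213273] [-0.86377213 -0.10851241 -3.05908955]
True [ 0.55473496 -0.33574488  0.16749656] [-1.39322518  0.56213196  5.11483109] 34.1167
```

View pics/s6.png

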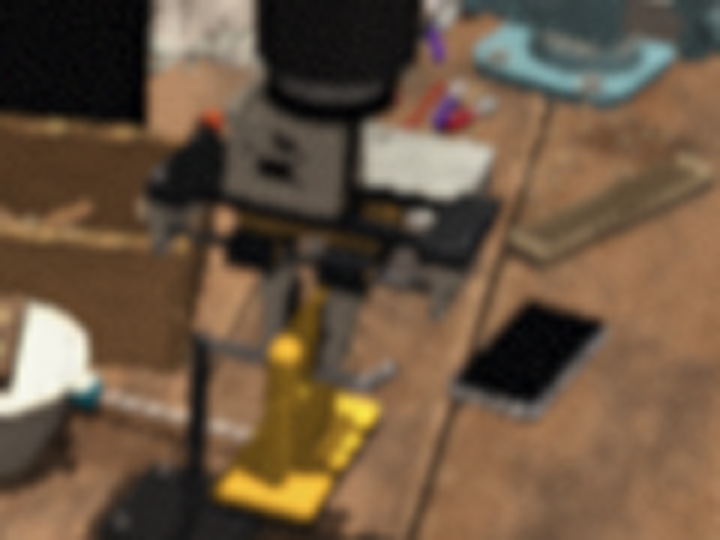

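The push block sits on the peg: contact came at TCP z 0.1675, against 0.168 predicted. I release it, check, and start the crank.

```bash
python3 - <<'E'
from h import *
x,y=.5549,-.3358
robot.command_gripper(.034); lin(x,y,.30,.15)
hx,hy=.7035,-.158
go(hx,hy,.22,60.); c=cap("side"); crop(c,200,85,160,120,5,"pics/s7.png")
robot.command_gripper(.06,10); print(lin(hx,hy,.10,.12,contact_N=6),robot.get_obs()["tool_pos"])
robot.command_gripper(0,10); o=robot.get_obs(); print(o["opening"],o["force"],o["grip_force"],o["time_s"])
E
```

```text
False [ 0.70413399 -0.15805367  0.10101377]
0.021018557864987717 [-0.19059253 -0.21658004  0.21992094] 10.0016436086662 39.3083
```

View pics/s7.png

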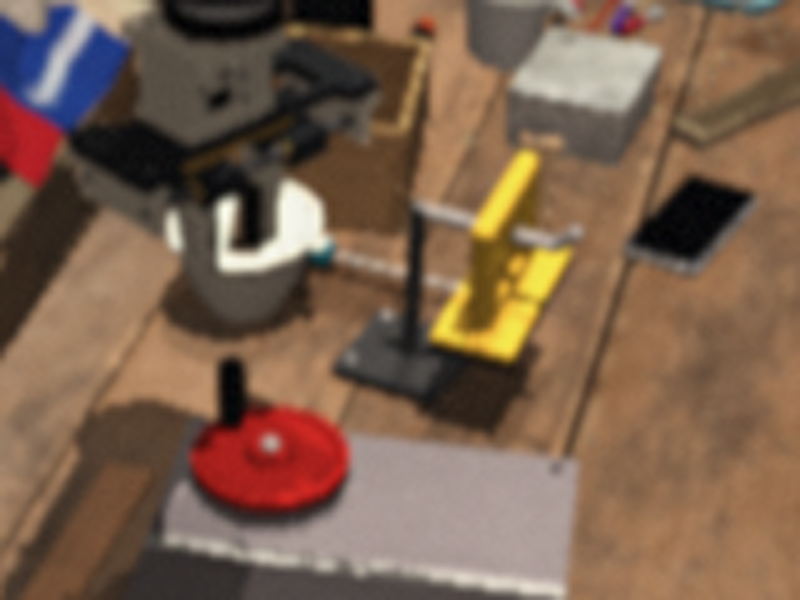

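The push block hangs freely on the peg at (500,260) in s7, and the handle is gripped (21 mm). I crank the first quarter turn clockwise and watch the forces.

```bash
python3 - <<'E'
from h import *
o=robot.get_obs(); p=o["tool_pos"]; a0=np.arctan2(p[1]+.139,p[0]-.668); c=np.array(p[:2])-.042*np.array([np.cos(a0),np.sin(a0)])
print("c",c,np.degrees(a0))
for k in range(1,10):
    a=a0-np.radians(12*k); h=lin(c[0]+.042*np.cos(a),c[1]+.042*np.sin(a),p[2],.06,contact_N=25)
    o=robot.get_obs(); f=o["force"]; print(k,h,"rad %.1f tan %.1f z %.1f"%(f[0]*np.cos(a)+f[1]*np.sin(a),-f[0]*np.sin(a)+f[1]*np.cos(a),f[2]),o["time_s"])
    if h: break
E
```

```text
c [ 0.6665067  -0.13820035] -28.168745643728304
1 False rad -4.2 tan -0.1 z 1.9 39.6083
2 False rad -6.6 tan -1.3 z 3.8 39.9083
3 False rad -8.4 tan -0.2 z 3.6 40.2083
4 False rad -9.5 tan 0.1 z 2.7 40.5083
5 False rad -9.2 tan -1.6 z 2.0 40.8083
6 False rad -11.0 tan -0.6 z -0.2 41.1083
7 False rad -9.7 tan -0.6 z -0.8 41.4083
8 False rad -8.9 tan -0.9 z -2.9 41.7083
9 False rad -7.8 tan -2.4 z -3.1 42.0083
```

```bash
python3 - <<'E'
from h import *
c=np.array([.6665067,-.13820035]); p=robot.get_obs()["tool_pos"]; a0=np.radians(-28.169-108)
for k in range(1,60):
    a=a0-np.radians(12*k); h=lin(c[0]+.042*np.cos(a),c[1]+.042*np.sin(a),.101,.06,contact_N=20)
    o=robot.get_obs(); f=o["force"]; r,t=f[0]*np.cos(a)+f[1]*np.sin(a),-f[0]*np.sin(a)+f[1]*np.cos(a)
    if k%5==0 or h or t>5: print(k,h,"rad %.1f tan %.1f z %.1f"%(r,t,f[2]),round(o["time_s"],1))
    if h or t>12 or abs(r)>25: break
E
```

```text
5 False rad -5.8 tan -0.6 z -10.7 43.5
10 False rad 6.9 tan -0.4 z -12.1 45.0
15 False rad 6.4 tan -0.6 z -14.5 46.5
20 False rad 4.8 tan -1.6 z -16.1 48.0
25 False rad -8.3 tan -0.1 z -13.3 49.5
30 False rad -7.6 tan -2.1 z -16.5 51.0
35 False rad -4.5 tan -0.3 z -8.3 52.5
40 False rad 9.5 tan 0.3 z 4.7 54.0
45 False rad 5.4 tan -0.2 z -0.8 55.5
49 False rad 8.8 tan 17.7 z -0.8 56.7
```

The tangential force rose to 17.7 N after 12.1 rad, about where the stop was expected. I release and look.

```bash
python3 - <<'E'
from h import *
p=robot.get_obs()["tool_pos"]
robot.command_gripper(.05); lin(p[0],p[1],.25,.15)
go(.45,-.15,.35,60.); robot.movej([-51.56,20.546,.682,0,-70.136,-16.507]); print(robot.get_obs()["time_s"])
crop(cap("top"),135,140,240,125,3.3,"pics/t8.png"); crop(cap("side"),180,100,200,150,4,"pics/s8.png")
E
```

```text
61.4667
```

View pics/t8.png

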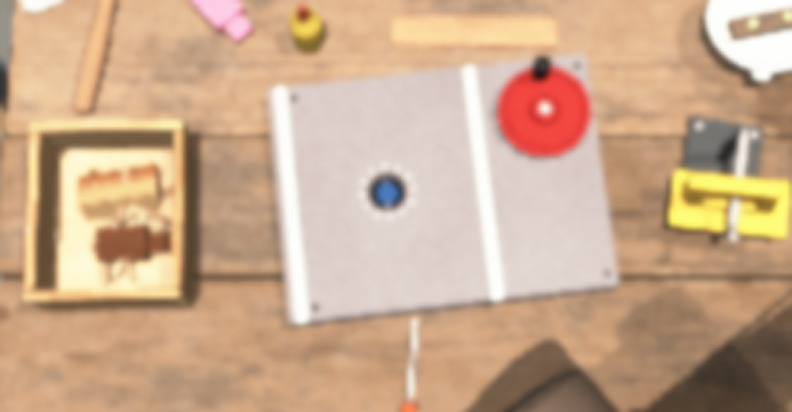

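View pics/s8.png

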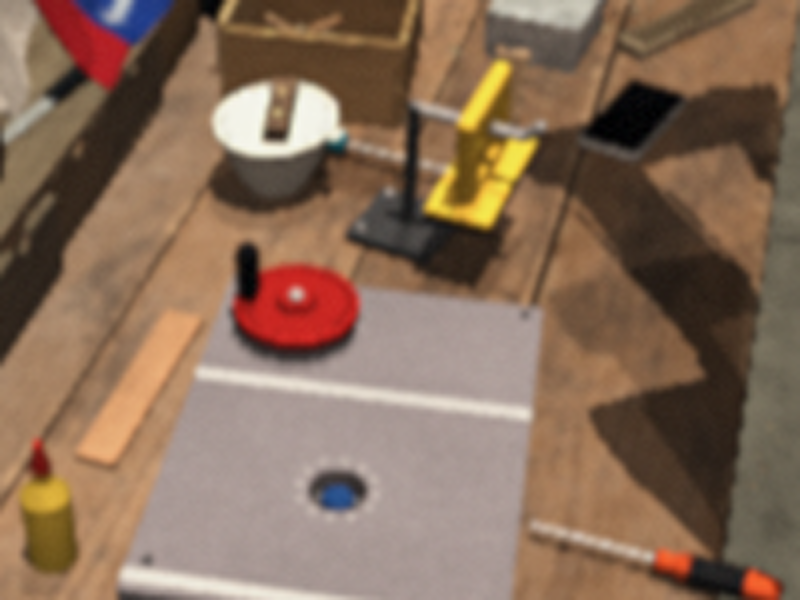

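The cutter is sunk below the table top at (337,495) in s8. The block hangs on the peg at (485,140), the slat and bottle have not moved, and all three offcuts are in the box (t8: 125,210).

```bash
python3 -c "
from station import robot
print(robot.hand_in())"
```

```text
the job is handed in; nothing more can be done
None
```

The job is handed in at about 61 s: the three offcuts on the table (rebate, moulding and tenon) are in the pine box, the cutter is cranked down to its stop below the table top, the push block hangs on the peg, and the slat and glue bottle were left alone; the hand-in returned no verdict.

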